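Clear the breakfast dishes into one nest on the tea plate

TASK

Breakfast is over: gather the dishes into one nest on the middle of the tea plate, ready to carry to the sink. Stand the ramekin on the plate first, then the dip pot inside the ramekin, then the egg cup inside the dip pot, each upright and sitting right down on the one below, and put the closed preserve pot back upright on its cork coaster (before, after or in between). Leave the mug, teaspoon, salt cellar and pepper mill where they are.

Things in the scene. Friction and masses are not known exactly. Their poses are not given: they have to be found in the camera images.
- ramekin_mid (a point): Oatmeal-glazed ceramic ramekin: low, wide, straight-sided round dish with a ribbed outside, 68 mm across and 30 mm high, open at the top; inside 60 mm across, with its floor 5 mm above its underside; 110 g. The point is its centre, 15 mm above its underside; z is up along its axis. It stands loose on the flap.
- dip_pot_mid (a point): Oatmeal-glazed dip pot: smooth cup, narrower and taller than the ramekin, 50 mm high, 45 mm across at the foot, 52 mm from 22 mm height to the rim; mouth 45 mm, inner floor 6 mm up; 90 g. Point: its centre, 25 mm up; z up its axis. In the ramekin it rests on the floor, its centre 15 mm above the ramekin's; only its top 25 mm stand out, so hold it there to keep fingers clear of the ramekin's rim.
- egg_cup_mid (a point): Grey hard silicone egg cup: goblet 68 mm high, foot 32 mm across, thin stem, open bowl 45 mm across and straight over the top 15 mm, 37 mm across at 44 mm height; 50 g. Point: its centre, 34 mm up; z up its axis. In the dip pot it rests on the inner floor, its centre 15 mm above the dip pot's; only its top 24 mm stand out, so hold it there by the bowl.
- preserve_pot_mid (a point): Closed preserve pot: amber glass jar 62 mm across with a pale paper band and a steel lid 51 mm across on top (the lid stays on), 76 mm high in all; the straight glass wall runs from 4 to 54 mm height; 300 g. The point is its centre, 38 mm above its underside; z is up along its axis.
- plate_mid (a point): Oatmeal-glazed ceramic tea plate 154 mm across, the base of the nest, does not move. The point is the centre of the flat upper face of its well, 6 mm above the flap; the well is flat to about 100 mm across and the rim rises to 13 mm above the flap.
- coaster_mid (a point): Round cork coaster 96 mm across and 6 mm thick, the place of the preserve pot, does not move. The point is the centre of its upper face.
- salt_mid (a point): Salt cellar: small clear glass shaker with a steel cap, 42 mm across and 66 mm high. Bystander, not to be moved. The point is its centre, 33 mm above its underside.
- pepper_mill_mid (a point): Pepper mill: turned dark wood, 50 mm across and 123 mm high, steel knob on top. Bystander, not to be moved. The point is 61 mm above its underside.
- mug_mid (a point): Blue-glazed ceramic mug 82 mm across and 92 mm high with a handle that stands out 37 mm on its own +y side. Bystander, not to be moved. The point is its centre, 46 mm above its underside.
- teaspoon_mid (a point): Steel teaspoon lying on the flap, 138 mm long, its own x axis pointing along it to the bowl, about 10 mm high at most. Bystander, not to be moved. The point is half-way along it, 5 mm above the flap.

How it is judged:
By the outcome, as a careful person would: the job done as asked, in the order asked, and still so for the second after the job is handed in, with the robot touching nothing.
It also fails if it takes over 128 s, if anything falls off the work surface, if the arm or the gripper's body presses on something with over 40 N, if the wrist force passes 120 N, or if a joint passes its speed limit or range.

ROBOT

A 7-joint arm with a two-finger parallel gripper is mounted at the origin on the work surface. World frame = base frame: x ahead of the robot, y to its left, z up, the work surface at z = 0. Lengths are in m, angles in rad, forces in N, time in s.
With the tool pointing down it reaches from about 0.4 to 0.85 m from the base axis. Payload 6.9 kg.
Tool frame: the origin (TCP) lies midway between the tips of the shut fingers; the grasp point (between the pads) lies behind it (ctrl.pinch_z is the z of the grasp point in the tool frame, in m); z points along the fingers, y is the line along which they close (so a half turn about z gives the same grasp; the last joint's range is limited). The gripper opens to 85 mm and grips with 20 to 120 N. Pads are 22 mm wide; open, the fingers measure 114 mm over their backs; the gripper's body (76 mm by 85 mm) begins 54 mm behind the grasp point. The pads swing forward as they close: fully open they stand 13 mm farther back than shut.
Start: joints at [-1, 0.507, -0.238, 1.5, 0.126, 1.149, -0.155], TCP at [0.281, 0.558, 0.202] pointing down, gripper open.
Joint ranges: [-3.08, 3.08], [-0.24, 2.05], [-1.43, 1.35], [0, 2.5], [-1.52, 4.66], [0.17, 1.96], [-2.89, 2.89]. Speed limits (rad/s): [2.39, 2.39, 3.14, 3.14, 3.14, 3.14, 3.14].

INTERFACE

Orientations are given as a unit quaternion [w, x, y, z].
In Python, from station import ctrl, get_state, vision, ticket, models gives the robot as it stands. Calls block until the motion is done:
- ctrl.movep(position, orientation): joint-space move of the TCP to a pose.
- ctrl.movel(position, frame=None, max_speed=0.15): straight line of the TCP; frame=None keeps the orientation; max_speed is the mean speed in m/s.
- ctrl.set_joints(angles): joint-space move.
- ctrl.ungrasp() and ctrl.close_gripper(force=None): open the fingers fully, or close them until they stop; force is the grip in N (None keeps the last).
- ctrl.pause(seconds).
- ctrl.ik(position, orientation): joint angles nearest the present ones, or None.
- get_state(): the state.
- vision.grab_frame(name): name is "side" or "top"; returns (picture, depth): 420x560x3 uint8, blue, green, red; 420x560 float32, m along the optical axis (not along the pixel's ray), 0 where there is no reading.
- vision.camera_info(name): a dict with "mtx" (3x3 intrinsics, pixels), "R" (3x3) and "t" (3): a world point X has camera coordinates R X + t. Camera axes: x right, y down, z forward; pixel columns grow to the right and rows downward; lengths in m; the calibration is good to about 2 mm. A picture is of the moment at which its call begins. camera_info takes no time and is no camera call.
A pose or a line that the arm cannot do raises ctrl.Unreachable and nothing moves.
- ticket.close_job(): hands the job in; it is judged then, once.
Trained networks look in the newest picture that a camera, given by its name, has taken for a name from the list of things; names that differ only in an ending like _2 or _b are one class to them, and where a whole thing is asked for, a point or a joint stands for the part that bears it (a point fixed in the world has none). Each returns a list of dicts, best first, with "p" (0 to 1); they miss things now and then, are a little off and sometimes report something else, mostly with a low value. They report only what shows in the picture. A call takes as long as a camera call.
- models.recognise(camera, target): "point" ([column, row] in pixels, amid what is visible of it).
- models.masks_of(camera, target): "mask" (420x560 bool, what is visible of it) and "point" ([column, row] in pixels, amid what is visible of it).
The state is a dict: "time": time; "qpos": joint angles; "qd": joint speeds; "tau": joint torques, N m; "tcp_pos": TCP position; "eef_rot": TCP orientation; "contact_force": force on the tool from outside, world axes, zero at the start; "wrist_torque": the same for the moment, N m; "width": finger opening in m; "gripper_force": force on a finger pad.
Only numpy, scipy, OpenCV 4.12 (cv2) and the standard library are available. Lean on these libraries where they do the work, as an engineer would, in place of code of your own. Each camera call takes 0.05 s, during which the arm holds its last target. There are 200 camera calls.

## Working session

There is one attempt and no reset: what is moved stays moved. The work goes in short steps, each a Python script; the robot and the scene stay as the last script left them, time stands still between calls to the robot, and variables do not carry over. Pictures are saved under pics/ and viewed, at most 14 in all, crops included, and the job is handed in when it is done.

```bash
ls; mkdir -p pics; python3 - <<'E'
from station import ctrl,get_state,vision,models
import cv2
s=get_state();print(s['time'],s['tcp_pos'],s['eef_rot'],ctrl.pinch_z)
for n in('top','side'):
    p,d=vision.grab_frame(n);cv2.imwrite(f'pics/{n}0.png',p)
    i=vision.camera_info(n);print(n,i['mtx'],-i['R'].T@i['t'],i['R'][2])
E
```

```text
pics
0.0 [0.28052637 0.55789047 0.20084904] [-1.78834871e-04  2.30790127e-01  9.73003158e-01 -8.59933724e-04] -0.0187
top [[419.98525679   0.         274.37973947]
 [  0.         419.98525679 203.2923337 ]
 [  0.           0.           1.        ]] [0.48763822 0.00156654 0.88658143] [ 0.08721929 -0.00757645 -0.99616032]
side [[494.72541973   0.         270.42903761]
 [  0.         494.72541973 208.64473252]
 [  0.           0.           1.        ]] [ 0.34039667 -0.62284073  0.85162009] [ 0.20821278  0.62010917 -0.75638089]
```

View pics/top0.png

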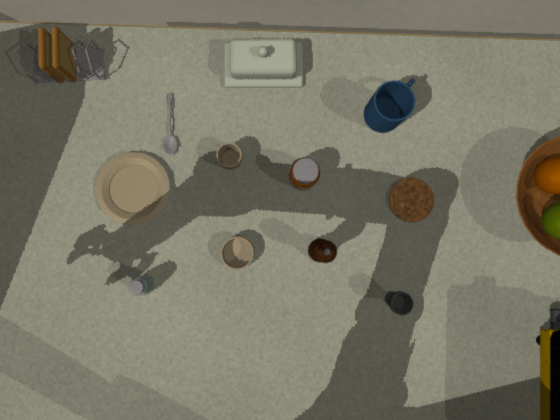

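View pics/side0.png

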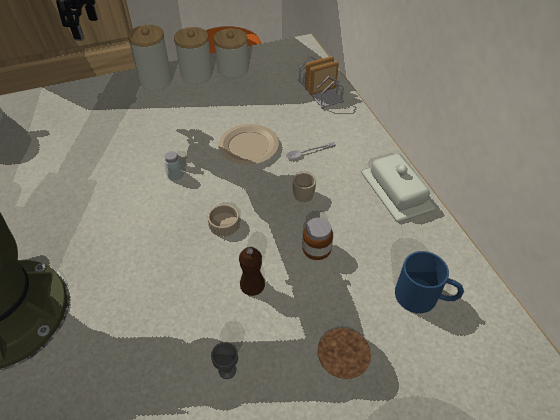

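```bash
cat > h.py <<'E'
import numpy as np, cv2
from scipy.optimize import least_squares
from station import ctrl,get_state,vision,models,ticket
def cloud(cam,d):
    i=vision.camera_info(cam);v,u=np.mgrid[:420,:560];K=i['mtx']
    P=np.stack([(u-K[0,2])/K[0,0]*d,(v-K[1,2])/K[1,1]*d,d],-1)
    return (P-i['t'])@i['R']
def find(cam,C,d,name):
    m=models.masks_of(cam,name)
    if not m: return None
    P=C[m[0]['mask']&(d>0)]
    return m[0]['p'],m[0]['point'],P
def circ(P,r):  # axis xy of points on a circle of radius r
    f=least_squares(lambda c:np.hypot(*(P[:,:2]-c).T)-r,P[:,:2].mean(0),loss='soft_l1',f_scale=.002)
    return f.x,np.abs(f.fun).mean()
E
python3 - <<'E'
from h import *
np.set_printoptions(precision=4,suppress=True)
N=['plate','coaster','ramekin','dip_pot','egg_cup','preserve_pot','salt','pepper_mill','mug','teaspoon']
D={}
for cam in('top','side'):
    p,d=vision.grab_frame(cam);C=cloud(cam,d);D[cam]=C
    # surface plane
    Q=C[d>0];Q=Q[(Q[:,0]>.3)&(Q[:,0]<.75)&(abs(Q[:,1])<.35)]
    zm=np.median(Q[:,2]);Q=Q[abs(Q[:,2]-zm)<.02]
    for _ in range(5):
        A=np.c_[Q[:,:2],np.ones(len(Q))];c=np.linalg.lstsq(A,Q[:,2],rcond=None)[0];Q=Q[abs(A@c-Q[:,2])<.004]
    print(cam,'plane',c,len(Q))
    for n in N:
        r=find(cam,C,d,n+'_mid')
        if r is None: print(n,None);continue
        P=r[2];zt=np.percentile(P[:,2],97);T=P[P[:,2]>zt-.006]
        cc,rr=cv2.minEnclosingCircle(T[:,:2].astype(np.float32))
        print(n,round(r[0],2),np.array(r[1]),len(P),'z',np.percentile(P[:,2],[2,50,97]),'med',np.median(P,0)[:2],'topcirc',np.array(cc),round(rr,4), 'bbox',P[:,:2].min(0),P[:,:2].max(0))
        np.save(f'{cam}_{n}.npy',P)
E
```

```text
top plane [ 0.0001  0.0004 -0.0001] 59491
plate 0.73 [133.9 188.2] 4196 z [0.0028 0.0093 0.0158] med [0.5878 0.2937] topcirc [0.5876 0.2921] 0.0768 bbox [0.5121 0.2158] [0.6668 0.3739]
coaster 0.9 [411.7 198.1] 1603 z [0.0019 0.0058 0.0087] med [ 0.5808 -0.294 ] topcirc [ 0.5814 -0.2945] 0.0483 bbox [ 0.5336 -0.3429] [ 0.6274 -0.2464]
ramekin 0.74 [239.2 251.4] 908 z [0.0012 0.0056 0.0311] med [0.4591 0.0703] topcirc [0.4598 0.0682] 0.0342 bbox [0.4249 0.0354] [0.4941 0.1009]
dip_pot 0.6 [229.9 156.9] 551 z [0.0032 0.0168 0.0514] med [0.6607 0.0925] topcirc [0.6562 0.0906] 0.0257 bbox [0.6311 0.0646] [0.6811 0.1161]
egg_cup 0.66 [400.3 300.1] 540 z [0.0004 0.0468 0.0694] med [ 0.3727 -0.2573] topcirc [ 0.3733 -0.2553] 0.023 bbox [ 0.3513 -0.2781] [ 0.3954 -0.2325]
preserve_pot 0.87 [303.2 174.8] 854 z [-0.0006  0.0746  0.0782] med [ 0.6194 -0.0609] topcirc [ 0.6249 -0.0636] 0.0254 bbox [ 0.5938 -0.0986] [ 0.6673 -0.0324]
salt 0.61 [139.  286.7] 437 z [0.0031 0.054  0.0678] med [0.3921 0.2493] topcirc [0.3895 0.2579] 0.0149 bbox [0.3657 0.2373] [0.4098 0.294 ]
pepper_mill 0.93 [323.2 
[... 1124 characters left out ...]
0.0593 0.0784] med [ 0.6215 -0.0806] topcirc [ 0.6287 -0.0653] 0.0264 bbox [ 0.5969 -0.0978] [0.6841 0.0174]
salt 0.68 [172.1 167.2] 458 z [-0.      0.0385  0.0674] med [0.3925 0.243 ] topcirc [0.3931 0.2536] 0.0157 bbox [0.3723 0.2325] [0.4163 0.3388]
pepper_mill 0.69 [248.5 270.3] 927 z [0.0054 0.0685 0.1178] med [ 0.4693 -0.1184] topcirc [ 0.4727 -0.1065] 0.015 bbox [ 0.4488 -0.1298] [ 0.4954 -0.0919]
mug 0.86 [423.4 283.1] 2839 z [0.0012 0.0538 0.0935] med [ 0.7762 -0.2398] topcirc [ 0.769  -0.2337] 0.0421 bbox [ 0.7268 -0.2848] [ 0.8641 -0.139 ]
teaspoon 0.49 [298.1 149.8] 188 z [0.0014 0.0062 0.011 ] med [0.701  0.2226] topcirc [0.7325 0.2224] 0.066 bbox [0.6666 0.2058] [0.7989 0.2363]
```

```bash
cat >> h.py <<'E'
PLATE=np.array([.5882,.2917]);COAST=np.array([.5835,-.2954])
def q(xy):
    b=(np.arctan2(xy[1],xy[0])+np.pi/2)/2
    return [0,np.cos(b),np.sin(b),0]
def rep(t):
    s=get_state();print(t,round(s['time'],1),'w',round(s['width'],4),'tcp',np.round(s['tcp_pos'],4),'F',np.round(s['contact_force'],1),'g',round(s['gripper_force'],1))
def pick(xy,z,hi,force):
    ctrl.movep([*xy,.2],q(xy));ctrl.movel([*xy,z]);rep('down')
    ctrl.close_gripper(force);rep('shut');ctrl.movel([*xy,hi]);rep('up')
def place(xy,z,hi):
    c=get_state()['tcp_pos'][2]
    ctrl.movep([*xy,c],q(xy));ctrl.movel([*xy,z+.02]);ctrl.movel([*xy,z],max_speed=.04);rep('set')
    ctrl.ungrasp();rep('open');ctrl.movel([*xy,hi])
E
python3 - <<'E'
from h import *
pick([.461,.068],.003,.15,30)
p,d=vision.grab_frame('side');cv2.imwrite('pics/side1.png',p)
E
```

```text
down 4.6 w 0.0854 tcp [0.4615 0.0681 0.0036] F [-0.2  0.2  0.9] g 0.0
shut 5.3 w -0.0004 tcp [0.461 0.068 0.003] F [-0.6  0.   0.3] g 0.0
up 6.5 w -0.0001 tcp [0.4604 0.068  0.1493] F [ 0.3  0.2 -0.3] g 0.0
```

View pics/side1.png

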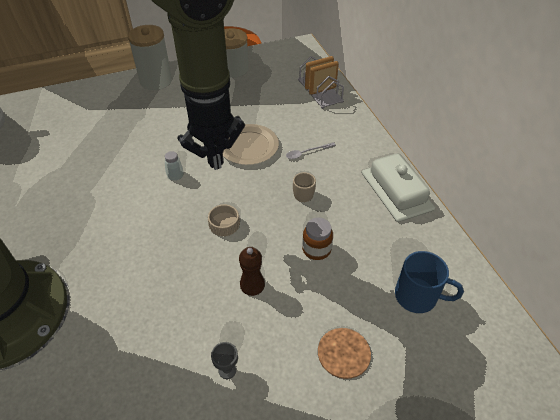

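```bash
python3 - <<'E'
from h import *
for cam in('top','side'):
    i=vision.camera_info(cam)
    for X in ([.46,.068,.149],[.461,.068,.03],[.28,.558,.2],[0,0,0]):
        c=i['R']@np.array(X)+i['t'];u=i['mtx']@c;print(cam,X,u[:2]/u[2],c[2])
p,d=vision.grab_frame('side');C=cloud('side',d)
print(C[162,216],C[150,215],d[162,216])
p,d=vision.grab_frame('top');C=cloud('top',d);cv2.imwrite('pics/top1.png',p)
np.set_printoptions(precision=3,suppress=True);print(get_state())
E
```

```text
top [0.46, 0.068, 0.149] [231.56781955 254.79855541] 0.7318354392671551
top [0.461, 0.068, 0.03] [236.96221768 252.23299263] 0.8504657371746575
top [0.28, 0.558, 0.2] [-86.76440779 362.25536064] 0.6616193277395059
top [0, 0, 0] [263.86419191 484.43034519] 0.8406576510738225
side [0.46, 0.068, 0.149] [216.40277687 177.07989035] 0.9847480218589822
side [0.461, 0.068, 0.03] [221.94740811 215.4311927 ] 1.0749655606102109
side [0.28, 0.558, 0.2] [91.07326474 45.88818607] 1.2125477915479022
side [0, 0, 0] [  3.45670388 312.16482677] 0.9595034727805443
[0.46097833 0.0561379  0.20074727] [0.4639111  0.06680718 0.2212853 ] 0.9384553
{'time': 6.6083, 'qpos': array([-0.328,  0.323,  0.172,  1.984, -0.073,  0.842,  0.03 ]), 'qd': array([ 0.001, -0.003,  0.001, -0.003,  0.   ,  0.003, -0.001]), 'tau': array([ -0.006, -44.307,   2.02 , -20.513,   0.011,   0.007,   0.001]), 'tcp_pos': array([0.46 , 0.068, 0.149]), 'eef_rot': array([-0.   ,  0.653,  0.757, -0.001]), 'contact_force': array([0.143, 0.151, 0.188]), 'wrist_torque': array([0.003, 0.002, 0.035]), 'gripper_force': 0.0, 'width': 2.330386953302156e-05}
```

View pics/top1.png

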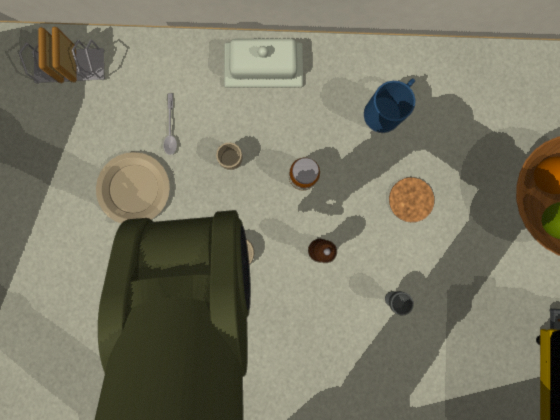

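```bash
python3 - <<'E'
from h import *
p,d=vision.grab_frame('side');C=cloud('side',d)
cv2.imwrite('pics/crop1.png',cv2.resize(p[80:200,150:290],None,fx=5,fy=5,interpolation=cv2.INTER_NEAREST))
np.set_printoptions(precision=3,suppress=True)
for v in range(140,184,4):print(v,[tuple(np.round(C[v,u],3)) for u in (208,212,216,220,224)])
E
```

```text
140 [(np.float64(0.451), np.float64(0.049), np.float64(0.264)), (np.float64(0.457), np.float64(0.048), np.float64(0.263)), (np.float64(0.467), np.float64(0.062), np.float64(0.249)), (np.float64(0.473), np.float64(0.052), np.float64(0.255)), (np.float64(0.48), np.float64(0.054), np.float64(0.252))]
144 [(np.float64(0.449), np.float64(0.048), np.float64(0.256)), (np.float64(0.457), np.float64(0.049), np.float64(0.254)), (np.float64(0.468), np.float64(0.074), np.float64(0.229)), (np.float64(0.472), np.float64(0.051), np.float64(0.247)), (np.float64(0.482), np.float64(0.064), np.float64(0.233))]
148 [(np.float64(0.449), np.float64(0.05), np.float64(0.245)), (np.float64(0.457), np.float64(0.054), np.float64(0.239)), (np.float64(0.465), np.float64(0.062), np.float64(0.23)), (np.float64(0.472), np.float64(0.057), np.float64(0.232)), (np.float64(0.481), np.float64(0.064), np.float64(0.223))]
152 [(np.float64(0.449), np.float64(0.057), np.float64(0.229)), (np.float64(0.456), np.float64(0.054), np.float64(0.23)), (np.float64(0.34), np.float64(-0.623), np.float64(0.852)), (np.float64(0.471), np
[... 1475 characters left out ...]
t64(0.499), np.float64(0.231), np.float64(-0.003)), (np.float64(0.507), np.float64(0.222), np.float64(0.003))]
176 [(np.float64(0.467), np.float64(0.226), np.float64(-0.001)), (np.float64(0.476), np.float64(0.22), np.float64(0.001)), (np.float64(0.486), np.float64(0.22), np.float64(-0.001)), (np.float64(0.495), np.float64(0.215), np.float64(-0.0)), (np.float64(0.503), np.float64(0.209), np.float64(0.003))]
180 [(np.float64(0.464), np.float64(0.211), np.float64(0.001)), (np.float64(0.473), np.float64(0.209), np.float64(-0.0)), (np.float64(0.482), np.float64(0.205), np.float64(0.0)), (np.float64(0.491), np.float64(0.202), np.float64(0.0)), (np.float64(0.5), np.float64(0.199), np.float64(0.0))]
```

View pics/crop1.png

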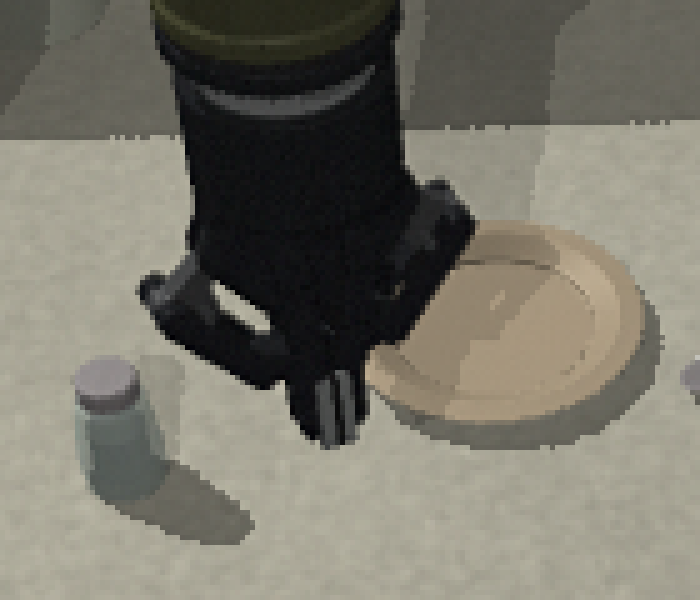

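The shut fingertips show in the side view at about (217,169), which is z≈0.181 while the state reports 0.149. The real tips are about 32 mm higher than reported, so the fingers closed above the ramekin without touching it. I'll confirm the offset with a gentle touch on bare flap.

```bash
python3 - <<'E'
from h import *
xy=[.5,.16]
ctrl.movep([*xy,.06],q(xy));ctrl.movel([*xy,-.018])
f0=get_state()['contact_force'][2]
for z in np.arange(-.020,-.046,-.002):
    ctrl.movel([*xy,z],max_speed=.03);ctrl.pause(.05);s=get_state()
    print(round(z,3),np.round(s['tcp_pos'],4),round(s['contact_force'][2]-f0,1))
    if s['contact_force'][2]-f0>4: break
ctrl.movel([*xy,.06]);rep('up')
E
```

```text
-0.02 [ 0.5004  0.1601 -0.0194] -0.9
-0.022 [ 0.4999  0.16   -0.022 ] 0.0
-0.024 [ 0.4999  0.1599 -0.0241] 0.2
-0.026 [ 0.4999  0.16   -0.0261] 0.6
-0.028 [ 0.5     0.16   -0.0281] -0.6
-0.03 [ 0.5003  0.1601 -0.0295] 5.9
up 10.5 w -0.0003 tcp [0.4995 0.1599 0.0594] F [-0.1 -0.1 -0.2] g 0.0
```

```bash
cat >> h.py <<'E'
Z0=-.029   # commanded TCP z whose shut tips touch the flap
E
python3 - <<'E'
from h import *
ctrl.ungrasp()
pick([.461,.068],.003+Z0,.13,30)
p,d=vision.grab_frame('side');cv2.imwrite('pics/side2.png',p)
E
```

```text
down 13.6 w 0.0855 tcp [ 0.4614  0.0681 -0.0255] F [ 0.4 -0.3 -0.3] g 0.0
shut 14.0 w 0.0658 tcp [ 0.4614  0.0681 -0.0253] F [-0.9 -0.1  5.1] g 32.5
up 15.2 w 0.0656 tcp [0.4604 0.0679 0.1293] F [-0.2  0.9 -1. ] g 33.6
```

View pics/side2.png

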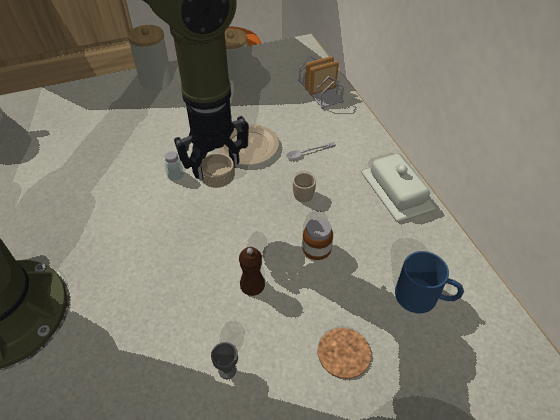

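The ramekin is held level at about (218,170), so I'll place it on the plate.

```bash
python3 - <<'E'
from h import *
place(PLATE,.003+Z0+.006+.001,.15)
ctrl.movep([.658,.089,.2],q([.658,.089]))
np.set_printoptions(precision=4,suppress=True)
for cam in('top','side'):
    p,d=vision.grab_frame(cam);C=cloud(cam,d);cv2.imwrite(f'pics/{cam}3.png',p)
    for n in('ramekin_mid','plate_mid'):
        r=find(cam,C,d,n)
        if r is None: print(cam,n,None);continue
        P=r[2];print(cam,n,r[0],np.array(r[1]),np.percentile(P[:,2],[2,50,98]))
    R=C[(d>0)&(np.hypot(C[...,0]-.588,C[...,1]-.292)<.05)&(C[...,2]>.03)&(C[...,2]<.045)]
    print('rim',len(R),np.array(cv2.minEnclosingCircle(R[:,:2].astype(np.float32))[0]),cv2.minEnclosingCircle(R[:,:2].astype(np.float32))[1],R[:,2].max())
E
```

```text
set 17.9 w 0.0653 tcp [ 0.5879  0.2915 -0.0192] F [-1.5 -0.7  2.1] g 33.5
open 18.2 w 0.0854 tcp [ 0.5883  0.2918 -0.0191] F [-0.8 -0.3  0.3] g 0.0
top ramekin_mid None
top plate_mid NoneTraceback (most recent call last):
  File "<stdin>", line 12, in <module>
    return umr_maximum(a, axis, None, out, keepdims, initial, where)
ValueError: zero-size array to reduction operation maximum which has no identity
```

The arm hides the plate from the top camera. I'll do the preserve pot now and check the ramekin with the arm out of the way.

```bash
cat >> h.py <<'E'
def rim(xy,r,z0,z1,tag):
    for cam in('top','side'):
        p,d=vision.grab_frame(cam);C=cloud(cam,d);cv2.imwrite(f'pics/{cam}{tag}.png',p)
        R=C[(d>0)&(np.hypot(C[...,0]-xy[0],C[...,1]-xy[1])<r)&(C[...,2]>z0)&(C[...,2]<z1)]
        if len(R)<20: print(cam,'hidden');continue
        c,rr=cv2.minEnclosingCircle(R[:,:2].astype(np.float32));A=np.c_[R[:,:2],np.ones(len(R))]
        print(cam,'rim',len(R),np.round(c,4),round(rr,4),'z98',round(np.percentile(R[:,2],98),4),'slope',np.round(np.linalg.lstsq(A,R[:,2],rcond=None)[0][:2],3))
E
python3 - <<'E'
from h import *
pick([.6268,-.0645],.020+Z0,.12,40)
p,d=vision.grab_frame('side');cv2.imwrite('pics/side4.png',p)
rim(PLATE,.05,.03,.045,'3')
E
```

```text
down 22.7 w 0.0856 tcp [ 0.6275 -0.0646 -0.0081] F [ 0.  -0.5 -0.1] g 0.0
shut 23.1 w 0.0602 tcp [ 0.6274 -0.0646 -0.0081] F [-0.8  0.6  6.5] g 44.5
up 24.1 w 0.0601 tcp [ 0.626  -0.0643  0.1189] F [-0.9  0.1 -3.4] g 43.8
top rim 237 [0.5856 0.2912] 0.0347 z98 0.0386 slope [ 0.007 -0.004]
side rim 174 [0.5894 0.2896] 0.0359 z98 0.0395 slope [0.004 0.001]
```

View pics/side4.png

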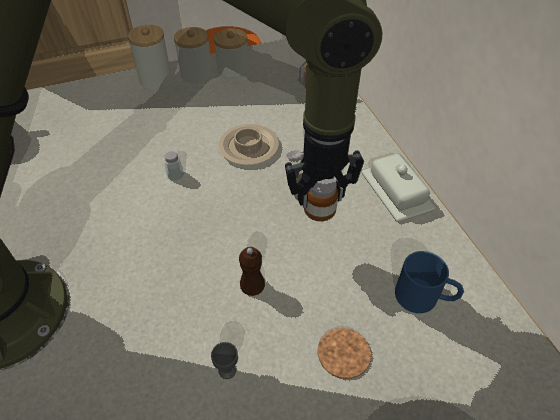

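The ramekin stands flat and central on the plate at (249,140), and the pot is held upright at (320,200). Next I'll set the pot on the coaster and fetch the dip pot.

```bash
python3 - <<'E'
from h import *
place(COAST,.0205+Z0+.006+.001,.15)
pick([.658,.089],.028+Z0,.13,30)
rim(COAST,.04,.06,.1,'5')
C=None
R=[.5875,.2904]
E
```

```text
set 26.6 w 0.0604 tcp [ 0.5834 -0.2954 -0.0018] F [-1.  -0.  -3.3] g 43.8
open 27.0 w 0.0856 tcp [ 0.5837 -0.2955 -0.0013] F [ 0.  -0.8  0. ] g 0.0
down 31.1 w 0.0855 tcp [ 0.6587  0.089  -0.    ] F [ 1.3  0.4 -0.1] g 0.0
shut 31.6 w 0.0504 tcp [ 6.584e-01  8.910e-02 -1.000e-04] F [-2.1  0.5  6.6] g 31.3
up 32.6 w 0.0508 tcp [0.6573 0.089  0.1289] F [-0.4  0.  -1.1] g 31.3
top rim 749 [ 0.5808 -0.2937] 0.0306 z98 0.0847 slope [ 0.074 -0.222]
side rim 991 [ 0.5842 -0.2966] 0.0307 z98 0.0852 slope [0.174 0.222]
```

View pics/side5.png

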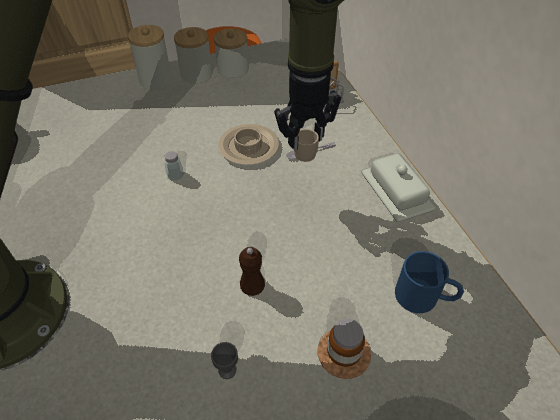

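The pot stands upright on the coaster at (345,350), and the dip pot is held upright at (306,145).

```bash
python3 - <<'E'
from h import *
place([.5875,.2904],.012,.2)
ctrl.movep([.3753,-.2563,.2],q([.3753,-.2563]))
rim(PLATE,.04,.05,.075,'6')
E
```

```text
set 35.0 w 0.0508 tcp [0.5875 0.2904 0.0119] F [ 0.2 -0.5 -1.1] g 31.3
open 35.4 w 0.0852 tcp [0.5876 0.2904 0.0121] F [-0.2  0.   1. ] g 0.0
top rim 215 [0.5854 0.291 ] 0.0263 z98 0.0631 slope [-0.012  0.007]
side rim 191 [0.5872 0.2896] 0.0283 z98 0.0638 slope [-0.015 -0.004]
```

View pics/side6.png

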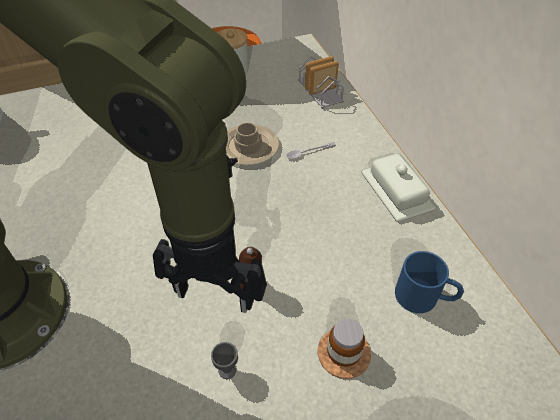

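The dip pot is level inside the ramekin at (248,130), with its rim at the expected height. Now the egg cup.

```bash
python3 - <<'E'
from h import *
pick([.3753,-.2563],.046+Z0,.2,20)
ctrl.movep([.5865,.2903,.2],q([.5865,.2903]));rep('over')
p,d=vision.grab_frame('side');C=cloud('side',d);cv2.imwrite('pics/side7.png',p[:240,80:400].repeat(2,0).repeat(2,1))
E
```

```text
down 40.6 w 0.0855 tcp [ 0.3756 -0.2566  0.0176] F [ 0.5 -0.   0.6] g 0.0
shut 41.1 w 0.044 tcp [ 0.3756 -0.2564  0.0175] F [0.1 0.2 5.6] g 19.7
up 42.5 w 0.0436 tcp [ 0.3749 -0.2559  0.1993] F [-1.  -0.3 -0.2] g 20.5
over 44.6 w 0.0438 tcp [0.5872 0.2883 0.2003] F [ 0.2 -1.3 -0.6] g 20.5
```

View pics/side7.png

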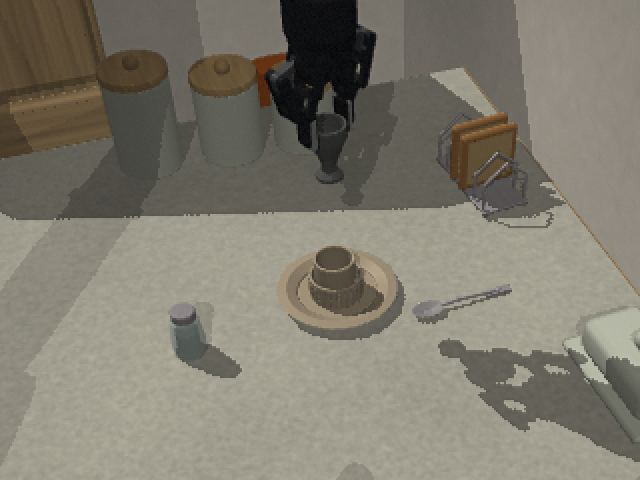

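```bash
python3 - <<'E'
from h import *
from numpy.linalg import inv
i=vision.camera_info('side')
def back(u,v,z):
    r=i['R'].T@inv(i['mtx'])@[u,v,1];o=-i['R'].T@i['t'];return o+r*(z-o[2])/r[2]
print(back(245,88,.185),back(247.5,128.5,.061))
p,d=vision.grab_frame('side');C=cloud('side',d)
M=(d>0)&(C[...,2]>.17)&(C[...,2]<.28)&(np.hypot(C[...,0]-.587,C[...,1]-.29)<.08)
for z0,z1 in((.18,.19),(.19,.2),(.205,.22),(.225,.235)):
    P=C[M&(C[...,2]>z0)&(C[...,2]<z1)]
    print(z0,len(P),P[:,:2].min(0).round(4),P[:,:2].max(0).round(4))
E
```

```text
[0.5886842  0.28334031 0.185     ] [0.59089849 0.29036189 0.061     ]
0.18 56 [0.5727 0.2701] [0.6027 0.2977]
0.19 46 [0.5748 0.2696] [0.5998 0.2962]
0.205 42 [0.5752 0.2714] [0.6006 0.287 ]
0.225 69 [0.5635 0.2668] [0.6042 0.308 ]
```

The egg cup's foot is about 2–4 mm short in y, partly because the arm was still settling. I'll shift the target slightly and lower it.

```bash
python3 - <<'E'
from h import *
place([.5875,.2925],.0175+.017+.001,.2)
ctrl.movep([.45,-.05,.25],q([.45,-.05]));rep('away')
rim(PLATE,.04,.07,.1,'8')
rim(COAST,.028,.079,.1,'9')
p=cv2.imread('pics/side8.png');cv2.imwrite('pics/c8.png',cv2.resize(p[90:190,180:320],None,fx=5,fy=5))
E
```

```text
set 46.7 w 0.0436 tcp [0.5874 0.2924 0.0352] F [-0.   0.5  0. ] g 20.5
open 47.2 w 0.0852 tcp [0.5875 0.2925 0.0355] F [0.5 0.2 0.1] g 0.0
away 49.8 w 0.0858 tcp [ 0.4509 -0.0487  0.2498] F [-0.4  1.1 -0.4] g 0.0
top rim 222 [0.5856 0.2923] 0.0228 z98 0.0868 slope [ 0.003 -0.025]
side rim 60 [0.5921 0.2898] 0.0239 z98 0.0876 slope [-0.173 -0.193]
top rim 515 [ 0.5812 -0.2939] 0.0254 z98 0.0848 slope [0.003 0.002]
side rim 657 [ 0.5853 -0.2963] 0.026 z98 0.0853 slope [0.005 0.008]
```

View pics/c8.png

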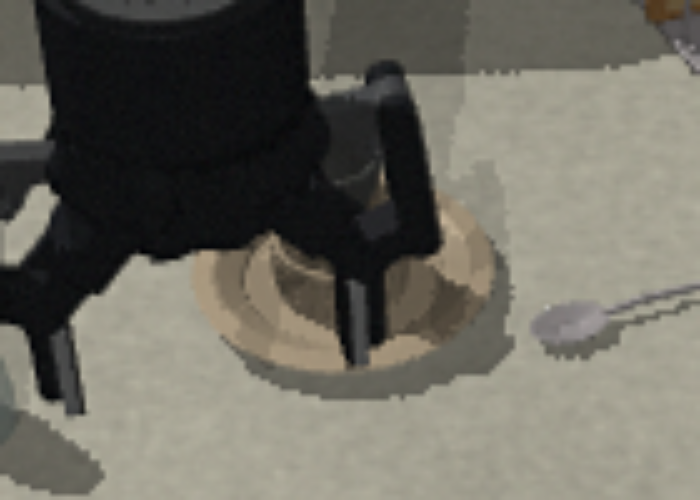

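View pics/side9.png

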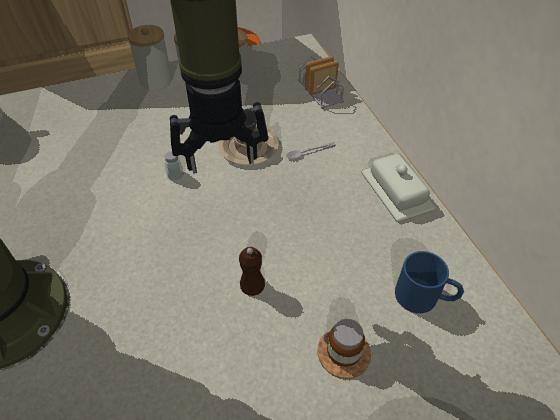

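```bash
python3 - <<'E'
from h import *
ctrl.movep([.45,-.2,.25],q([.45,-.2]));ctrl.pause(.5)
rim(PLATE,.035,.08,.1,'10');rim(PLATE,.035,.08,.1,'11')
p=cv2.imread('pics/side10.png');cv2.imwrite('pics/c10.png',cv2.resize(p[80:180,180:320],None,fx=5,fy=5))
E
```

```text
top rim 135 [0.5853 0.2924] 0.0228 z98 0.0876 slope [0.007 0.002]
side hidden
top rim 129 [0.586  0.2925] 0.023 z98 0.0874 slope [-0.007 -0.02 ]
side hidden
```

View pics/c10.png

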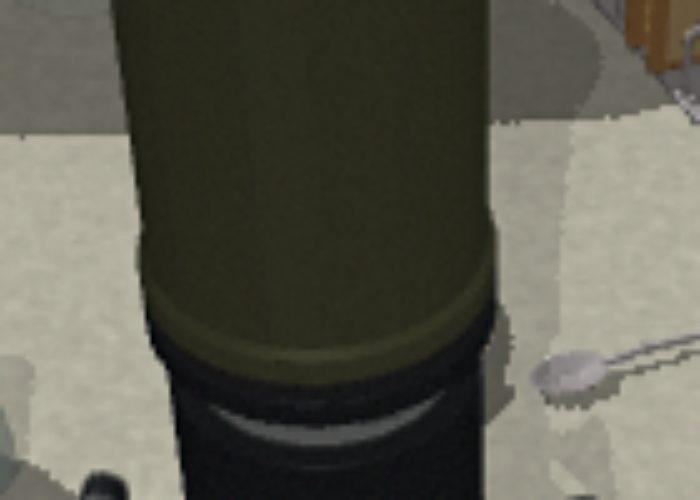

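From the top camera, the egg cup's rim is level, central and at the expected height for sitting right down. The arm is clear, so I'm handing in.

```bash
python3 -c "
from station import ticket;print(ticket.close_job())"
```

```text
the job is handed in; nothing more can be done
None
```

I handed the job in: the ramekin, dip pot and egg cup are nested upright on the middle of the tea plate, the preserve pot is upright on its coaster, and I didn't move the mug, teaspoon, salt cellar or pepper mill; my last check of the nest was from the top camera only, because the arm blocked the side view.

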